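Time and spot-cure a clamped joint with a hand-held UV lamp

ROBOT

A 6-joint arm with a two-finger parallel gripper is mounted at the origin on the work surface. World frame = base frame: x ahead of the robot, y to its left, z up, the work surface at z = 0. Lengths are in mm, angles in rad, forces in N, time in s.
With the tool pointing down it reaches from about 400 to 925 mm from the base axis. Payload 12.5 kg.
Tool frame: the origin (TCP) lies at the very end of the fingers, on their centre line; the grasp point (between the pads) lies grip_depth behind it (grip_depth is the distance from the TCP to the grasp point, in mm); z points along the fingers, y is the line along which they close (so a half turn about z gives the same grasp; the last joint's range is limited). The gripper opens to 95 mm and grips with 3 to 60 N. Pads are 20 mm wide; open, the fingers measure 119 mm over their backs; the gripper's body (75 mm by 180 mm) begins 59 mm behind the grasp point.
Start: joints at [-1.407, 0.491, 1.559, -0, 1.092, -0.106], TCP at [166.609, -602.402, 214.661] pointing down, gripper open.
Joint ranges: [-3.1, 3.1], [-0.84, 2.19], [0.05, 2.79], [-1.13, 4.28], [0.06, 2.93], [-2.69, 2.69]. Speed limits (rad/s): [2.22, 2.22, 2.79, 3.14, 3.14, 3.14].

INTERFACE

Orientations are given as [roll, pitch, yaw] about the fixed x, y, z axes, in that order (R = Rz(yaw) Ry(pitch) Rx(roll)).
In Python, from cell import state, read_camera, job_done, grip_depth gives the robot as it stands.
- The arm moves only by the tool drive_tool, never from a script. Its argument "targets" is a list of rows, each an object with "jaw": the opening, from 0 (shut) to 1 (fully open); "travel": the shift along the tool's x, y, z in m, a list of three; "twist": the turn about the tool's z in rad. In form: [{"jaw": jaw, "travel": [tx, ty, tz], "twist": twist}, ...]. A call has 1 to 8 rows; each row is the pose to reach, as a shift and turn from the pose commanded when the call began, along the tool's axes at that moment; what a row does not reach only later rows make up. A row lasts 1/12 s, in which the tool goes at most 41.7 mm and 7.16 degrees, less where a joint would pass 70% of its speed; a pose out of reach is approached as far as the arm can. A call with a gripper value outside its range is refused whole. The fingers move at their own pace and stop on an object; the grip force is fixed at half the most. Time passes only in rows, so rows that repeat a pose let the fingers close. It gives the time, the measured TCP pose, the force, the opening and the grip force at its end, in the units of the state.
- state(): the state, without advancing time (a new reading comes with each control period).
- read_camera(name): name is "scene" or "top" or "wrist"; returns a dict with "frame" (384x512x3 uint8, red, green, blue), "fx", "fy", "cx", "cy" (pixels), "k1" (the pictures are not rectified: a ray, as slopes to the right and down, at radius r is drawn at 1 + k1 r^2 times it, then the intrinsics apply), "R" (3x3) and "t" (3): a world point X has camera coordinates R X + t. Camera axes: x right, y down, z forward; pixel columns grow to the right and rows downward; lengths in mm; the calibration is good to about 2 mm. A picture is of the moment at which its call begins. There is no depth.
- job_done(): hands the job in; it is judged then, once.
The state is a dict: "t": time; "joints": joint angles; "qvel": joint speeds; "tau": joint torques, N m; "eef_pos": TCP position; "tcp_rot": TCP orientation; "ft_force": force on the tool from outside, world axes, zero at the start; "moment": the same for the moment, N m; "opening": opening from 0.0 (shut) to 1.0 (fully open); "grip_force": force on a finger pad.
Only numpy, scipy, OpenCV 4.12 (cv2) and the standard library are available. Lean on these libraries where they do the work, as an engineer would, in place of code of your own. Each camera call takes 0.05 s, during which the arm holds its last target. There are 200 camera calls.

TASK

Wind the bench timer clockwise to 3 minutes. Then take the UV curing lamp out of its dock by its handle, lift it over the toggle clamps and whatever stands on the bench, and hold it level over the glued seam of the clamped orange-and-grey housing, lengthwise along the seam and centred on it, with its window about 15 mm above the seam. Do not touch the housing or its jig with the lamp or the robot, leave the vase, the model tower and the glue bottle standing where they are, and finish still holding the lamp there in the air: do not put it down or let go.

Things in the scene. Friction and masses are not known exactly. Their poses are not given: they have to be found in the camera images.
- timer_dial (a joint): Timer reading in rad: 0 at the red mark, growing clockwise seen from above, 1.047 (60 degrees) a minute, so 3 min is 3.142 (pointer opposite the red mark); end stop 5.236. Starts with up to half a minute on it. Spring and brake resist with 0.06 to 0.10 N m; it stays where it is left and can be turned back. Too far for one turn of a wrist: turn part way, let go, grip anew.
- timer_grip (a point): Upright grey grip bar on the black face of the round white timer (case 100 mm across, face 44 mm above the bench, on a fixed 116 mm steel foot). Bar 52 long, 14 thick, top 82 mm above the bench, free beside down to 48; turns about the vertical through its middle. Point: on that axis, 70 mm up. x along the bar to its pointer end (white stripe), y across it (pinch there), z up.
- lamp_grip (a point): Centre of the lamp's handle bar: 22 mm thick (x), 20 tall, 106 long (y), on a leg near each end (70 mm free between), 28 mm free below it. It runs along a white lamp head 44 x 110 x 24 mm with violet side strips and fins on top (to 30 mm). Point: 68 mm above the lamp's underside; z up. 0.27 to 0.43 kg, balanced under it. Starts standing in its dock; lights by itself when lifted out.
- lamp_window (a point): Centre of the lamp's underside, the middle of its violet light window (30 x 96 mm, long along y), straight below the handle's centre by 68 mm. Same axes as the handle's.
- dock_floor (a point): Middle of the floor of the lamp's black charging dock (80 x 150 mm, fixed to the bench), 8 mm above the bench. The lamp stands on it, window down, inside a rim that rises 10 mm above this floor with 3 mm of play to each side. Same axes as the lamp's at the start.
- seam (a point): Middle of the glued seam on the flat top of the clamped housing, 54 mm above the bench: a straight dark line 80 mm long across the top where the housing's two printed halves meet, orange towards -x, grey towards +x. y axis along the seam, x across it, z up.
- jig: Aluminium bonding jig fixed to the bench, base 276 (x) x 124 (y) x 12 mm; origin under the middle of the seam, same axes. It carries the housing (144 x 84 mm, top at 54 mm) and at each x end a steel toggle clamp: rubber foot on the housing 50 mm from the seam, arm reaching in to 43 mm from the seam and up to 92 mm high, upright red handle about 110 to 135 mm from the seam, up to 140 mm high.
- vase_mid (a point): Blue printed vase standing on the bench, 60 mm across, 108 mm tall; the point is half-way up. Leave it.
- tower_mid (a point): White printed model of a tower standing on the bench, 52 mm square foot, 104 mm tall; the point is half-way up. Leave it.
- glue_mid (a point): Black closed adhesive bottle standing on the bench, 42 mm across, 98 mm tall; the point is half-way up. Leave it.

How it is judged (in metres and radians):
On the way, in this order (a step that is already met when the one before it is completed fails the run):
1. the timer is wound to 3 minutes (value of joint timer_dial between 2.9 and 3.38 rad), for 0.3 s.
2. the lamp is lifted out of its dock (z of lamp_window in the frame of dock_floor above 0.04 m), for 0.1 s.
At the end, for the whole second after the job is handed in: Timer at 3 min within 0.24 rad; lamp held still by the fingers, window 7 to 23 mm above the seam, centred within 8 mm, along the seam within 0.12 rad (either way round), level within 0.10 rad, not touching housing or jig; vase, tower, bottle upright and within 20 mm of their start (all of step 1 and z of lamp_window in the frame of seam between 0.007 and 0.023 m and horizontal distance between lamp_window and seam below 0.008 m and angle between the y axis of lamp_window and the y axis of seam, either way round below 0.12 rad and angle between lamp_window's own z axis and vertical below 0.1 rad and contact force between the fingers and lamp above 1 N and contact force between lamp and jig below 0.1 N and linear speed of lamp below 0.02 m/s and not (distance of vase_mid from where it was at the start of the episode above 0.02 m) and not (distance of tower_mid from where it was at the start of the episode above 0.02 m) and not (distance of glue_mid from where it was at the start of the episode above 0.02 m) and not (angle between vase_mid's own z axis and vertical above 0.35 rad) and not (angle between tower_mid's own z axis and vertical above 0.35 rad) and not (angle between glue_mid's own z axis and vertical above 0.35 rad)); the arm keeps its last pose, push and grip.
It fails at once if the housing or its jig is touched by the lamp, the fingers or the arm (contact force between any of lamp, the fingers, the arm and jig above 0.5 N).
It fails at once if the vase, the tower or the glue bottle is shifted by more than 20 mm or tipped (distance of any of vase_mid, tower_mid, glue_mid from where it was at the start of the episode above 0.02 m or angle between any of vase_mid, tower_mid, glue_mid's own z axis and vertical above 0.35 rad).
It also fails if it takes over 64 s, if anything falls off the work surface, if the arm or the gripper's body presses on something with over 40 N, if the wrist force passes 120 N, or if a joint passes its speed limit or range.

## Working session

There is one attempt and no reset: what is moved stays moved. The work goes in short steps, Python scripts to look and compute and a tool call to move; the robot and the scene stay as the last step left them, time stands still between calls to the robot, and variables do not carry over. Pictures are saved under pics/ and viewed, at most 10 in all, crops included, and the job is handed in when it is done.

Besides the shell and the picture viewer there is one more tool, called after ">>>" in YAML: its name, and indented under it one key for each argument. drive_tool: Moves the arm, as the interface text tells. Its arguments: {"type":"object","properties":{"targets":{"type":"array"}},"required":["targets"]}

```bash
mkdir -p pics
cat > h.py <<'E'
import numpy as np, cv2, pickle
from cell import state, read_camera, grip_depth
def ray(c,u,v):
    K=np.array([[c['fx'],0,c['cx']],[0,c['fy'],c['cy']],[0,0,1.]])
    p=cv2.undistortPoints(np.array([[[u,v]]],float),K,np.array([c['k1'],0,0,0.]))[0,0] if 1 else 0
    # model: drawn = s*(1+k1 r^2) -> OpenCV k1
    R=np.array(c['R']);t=np.array(c['t'])
    return -R.T@t, R.T@np.array([p[0],p[1],1.])
def onz(c,u,v,z):
    o,d=ray(c,u,v); return o+d*(z-o[2])/d[2]
def proj(c,X):
    K=np.array([[c['fx'],0,c['cx']],[0,c['fy'],c['cy']],[0,0,1.]])
    return cv2.projectPoints(np.array([X],float),cv2.Rodrigues(np.array(c['R'],float))[0],np.array(c['t'],float),K,np.array([c['k1'],0,0,0.]))[0][0,0]
def snap(n,f):
    c=read_camera(n); pickle.dump(c,open(f+'.pkl','wb')); return c
E
python3 - <<'E'
from h import *
print(grip_depth); s=state(); print(s)
ims=[]
for n in ('top','scene','wrist'):
    c=snap(n,n+'0'); print(n,c['fx'],c['k1'],(-np.array(c['R']).T@np.array(c['t'])).round(0))
    cv2.imwrite(f'pics/{n}0.png',cv2.resize(c['frame'][:,:,::-1],(800,600),interpolation=cv2.INTER_CUBIC))
E
```

```text
18.8
{'t': 0.0, 'joints': array([-1.40662744e+00,  4.91565370e-01,  1.55945935e+00,  9.02733755e-06,
        1.09170450e+00, -1.05609112e-01]), 'qvel': array([ 6.61865228e-04,  9.77845641e-04, -1.97765527e-04,  4.47901049e-05,
        9.76881382e-04, -3.98079531e-05]), 'tau': array([-1.55285801e-03, -6.12649727e+01, -2.58191818e+01,  6.91679539e-02,
        4.81370639e-02, -8.39010977e-05]), 'eef_pos': array([ 166.55087666, -602.1408045 ,  214.05473095]), 'tcp_rot': array([-3.14046326e+00, -1.27771245e-04,  2.69773756e-01]), 'ft_force': array([-0.06780811,  0.20575945, -0.13067853]), 'moment': array([ 0.02263757, -0.0210998 ,  0.03047345]), 'grip_force': 0.0, 'opening': 0.9975102642348613}
top 354.866342630626 -0.051721162821741044 [548.  -4. 776.]
scene 470.40079122402807 -0.0923829589925407 [1331.   84.  992.]
wrist 311.93861236982053 -0.06734360867466478 [ 238. -582.  385.]
```

View pics/top0.png

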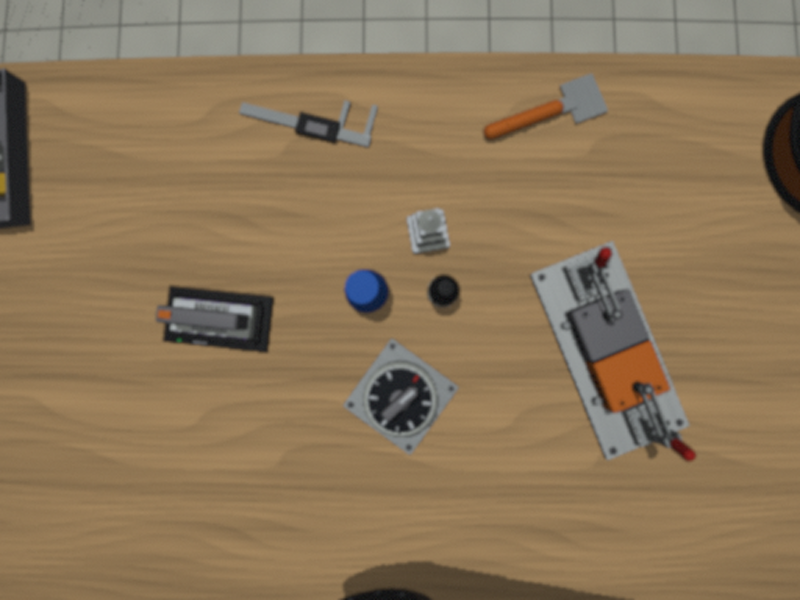

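View pics/scene0.png

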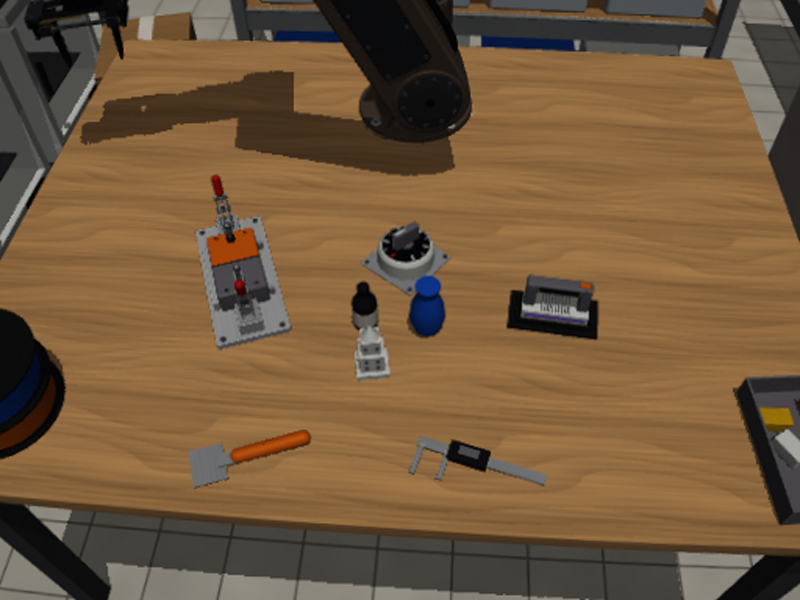

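The top view shows the timer at (400,398), the lamp and dock at (218,320), and the jig's seam at about (617,350). The vase is at (367,290), the bottle at (444,291) and the tower at (429,230). All three stand between the lamp and the jig, beyond the timer. Next I'll enlarge crops of the timer, dock and housing.

Run:
```python
from h import *
c=pickle.load(open('top0.pkl','rb')); f=c['frame'][:,:,::-1]
w=pickle.load(open('scene0.pkl','rb'))['frame'][:,:,::-1]
def crop(f,x,y,W,H,k):return cv2.resize(f[y:y+H,x:x+W],(W*k,H*k),interpolation=cv2.INTER_CUBIC)
a=crop(f,215,212,80,60,5); b=crop(f,97,175,80,60,5); d=crop(f,350,180,80,60,5); e=crop(w,320,165,80,60,5)
cv2.imwrite('pics/crops.png',np.vstack([np.hstack([a,b]),np.hstack([d,e])]))
hsv=cv2.cvtColor(f,cv2.COLOR_BGR2HSV)
def blob(lo,hi,roi):
    x,y,W,H=roi; m=np.zeros(hsv.shape[:2],np.uint8); m[y:y+H,x:x+W]=cv2.inRange(hsv,lo,hi)[y:y+H,x:x+W]
    k=max(cv2.findContours(m,0,1)[0],key=cv2.contourArea); return k
k=blob((8,190,150),(18,255,255),(340,150,110,150)); r=cv2.minAreaRect(k); print('orange',r,[onz(c,*p,54).round(1)[:2] for p in cv2.boxPoints(r)])
k=blob((0,0,0),(179,255,60),(225,225,65,65)); r=cv2.minEnclosingCircle(k);print('face',r,onz(c,*r[0],44).round(1))
k=blob((0,0,0),(179,255,60),(95,175,90,60)); r=cv2.minAreaRect(cv2.convexHull(k)); print('dock',r,[onz(c,*p,18).round(1)[:2] for p in cv2.boxPoints(r)])
k=blob((100,120,50),(130,255,255),(210,160,50,50)); r=cv2.minEnclosingCircle(k);print('vase',r,onz(c,*r[0],60).round(1))
for n,p,z in(('tower',(429,231),50),('glue',(444,291),60)):print(n,onz(c,p[0]/1.5625,p[1]/1.5625,z).round(0))
```

```text
orange ((403.8757629394531, 240.69822692871094), (32.41812515258789, 36.987125396728516), 67.61986541748047) [array([ 500.9, -241.6]), array([ 529.2, -312.4]), array([ 468.3, -336.7]), array([ 440.4, -266. ])]
face ((255.70791625976562, 256.1237487792969), 19.482542037963867) [453.   11.8  44. ]
dock ((139.5731658935547, 203.8414764404297), (66.03805541992188, 34.675498962402344), 6.340191841125488) [array([530.9, 339.2]), array([605.7, 332.4]), array([589.7, 187.7]), array([515.7, 195.1])]
vase ((233.95509338378906, 185.4640655517578), 13.256281852722168) [596.9  55.5  60. ]
tower [675. -27.  50.]
glue [595. -46.  60.]
```

View pics/crops.png

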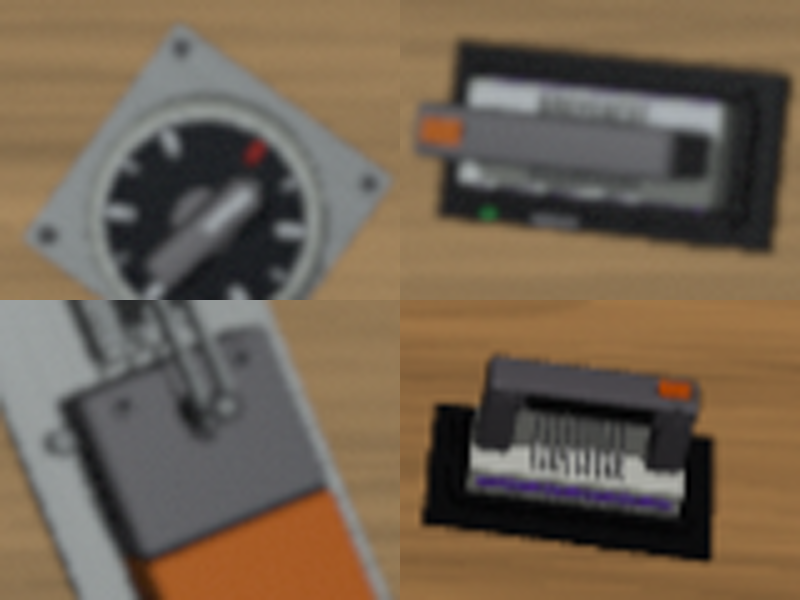

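The crops show the pointer (white stripe) about 8° clockwise of the red mark, and the handle lies along the dock. The seam runs from about (150,556) to (330,490) in the lower-left crop. I'm moving so the wrist camera sits above the seam, on the way to the timer.

>>> drive_tool:
  targets:
    - {"jaw": 1, "travel": [0.347, -0.228, -0.05], "twist": -0.4}
    - {"jaw": 1, "travel": [0.347, -0.228, -0.05], "twist": -0.4}
    - {"jaw": 1, "travel": [0.347, -0.228, -0.05], "twist": -0.4}
    - {"jaw": 1, "travel": [0.347, -0.228, -0.05], "twist": -0.4}
    - {"jaw": 1, "travel": [0.347, -0.228, -0.05], "twist": -0.4}
    - {"jaw": 1, "travel": [0.347, -0.228, -0.05], "twist": -0.4}
    - {"jaw": 1, "travel": [0.347, -0.228, -0.05], "twist": -0.4}
    - {"jaw": 1, "travel": [0.347, -0.228, -0.05], "twist": -0.4}

```text
t: 0.82
eef_pos: [385.6, -351.7, 254.7]
tcp_rot: [-3.142, 0.0, 0.67]
ft_force: [0.8, -0.8, 0.9]
opening: 1.003
grip_force: 0.0
```

>>> drive_tool:
  targets:
    - {"jaw": 1, "travel": [0.06, -0.005, 0], "twist": 0}
    - {"jaw": 1, "travel": [0.06, -0.005, 0], "twist": 0}
    - {"jaw": 1, "travel": [0.06, -0.005, 0], "twist": 0}
    - {"jaw": 1, "travel": [0.06, -0.005, 0], "twist": 0}
    - {"jaw": 1, "travel": [0.06, -0.005, 0], "twist": 0}

```text
t: 1.23
eef_pos: [428.2, -312.7, 254.3]
tcp_rot: [-3.141, 0.0, 0.67]
ft_force: [-0.5, 0.4, -0.1]
opening: 1.0
grip_force: 0.0
```

Run:
```python
from h import *
c=snap('wrist','wrist1'); s=state(); print(s['eef_pos'],s['tcp_rot'],-np.array(c['R']).T@np.array(c['t']))
cv2.imwrite('pics/w1.png',cv2.resize(c['frame'][:,:,::-1],(800,600),interpolation=cv2.INTER_CUBIC))
t=pickle.load(open('top0.pkl','rb'))
def g(x,y,ox,oy,z): return onz(t,ox+x/5,oy+y/5,z).round(1)[:2]
print('foot',[g(x,y,215,212,5) for x,y in((180,48),(368,183),(47,235))])
print('bar',g(160,275,215,212,82),g(250,190,215,212,82),'red',g(256,152,215,212,44))
print('dock',[g(x-400,y,97,175,16) for x,y in((460,42),(786,75),(772,250),(440,215))])
print('handle',[g(x-400,y,97,175,86) for x,y in((420,105),(710,135),(705,178),(418,152))])
print('seam',g(150,256,350,180,54),g(330,190,350,180,54))
```

```text
[ 428.00060887 -313.04157416  254.32845636] [-3.14131612e+00  2.95292371e-04  6.68945216e-01] [ 485.82873295 -266.06346159  425.2916787 ]
foot [array([522.2,  22.9]), array([464.1, -58.3]), array([441.5,  80.4])]
bar [436.9  27.9] [469.8  -7. ] red [481.   -9.7]
dock [array([604.9, 332.5]), array([590.3, 188.4]), array([515. , 193.6]), array([529.6, 339.7])]
handle [array([574.7, 317.1]), array([562.9, 200.5]), array([546.1, 202.2]), array([556.1, 317.5])]
seam [ 504.1 -240.4] [ 530.5 -314.9]
```

View pics/w1.png

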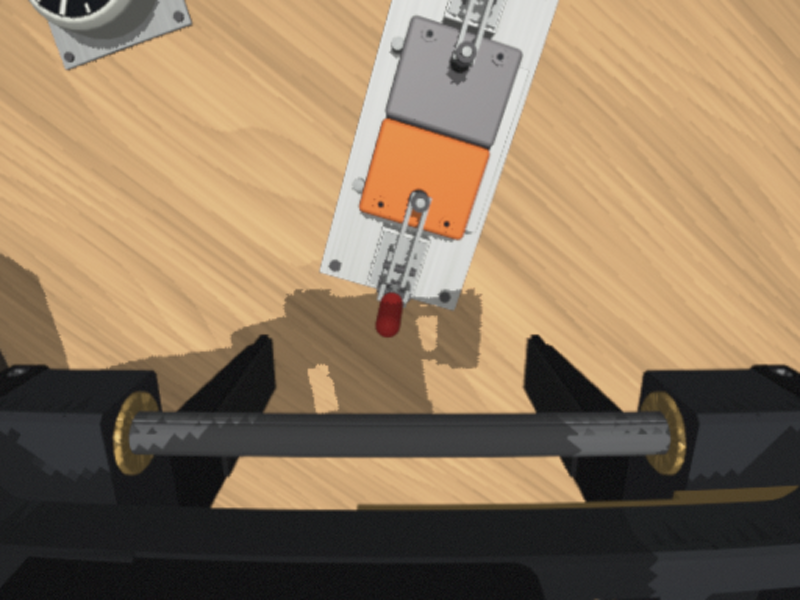

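The wrist view shows the seam from about (386,118) to (491,147), ending at both edges of the housing. Next is the timer.

>>> drive_tool:
  targets:
    - {"jaw": 1, "travel": [0.22, -0.238, 0], "twist": -1.66}
    - {"jaw": 1, "travel": [0.22, -0.238, 0], "twist": -1.66}
    - {"jaw": 1, "travel": [0.22, -0.238, 0], "twist": -1.66}
    - {"jaw": 1, "travel": [0.22, -0.238, 0], "twist": -1.66}
    - {"jaw": 1, "travel": [0.22, -0.238, 0], "twist": -1.66}
    - {"jaw": 1, "travel": [0.22, -0.238, 0], "twist": -1.66}
    - {"jaw": 1, "travel": [0.22, -0.238, 0], "twist": -1.66}
    - {"jaw": 1, "travel": [0.22, -0.238, 0], "twist": -1.66}

```text
t: 1.95
eef_pos: [453.0, 12.2, 254.6]
tcp_rot: [3.141, 0.0, 1.674]
ft_force: [0.5, -0.5, 0.6]
opening: 1.003
grip_force: 0.0
```

Run:
```python
from h import *
c=pickle.load(open('wrist1.pkl','rb')); k=1.5625
a,b=[onz(c,u/k,v/k,54)[:2] for u,v in((386,118),(491,147))]
d=b-a; print(a,b,'mid',(a+b)/2,'len',np.linalg.norm(d),'seam yaw',np.arctan2(-d[1],-d[0])-np.pi/2)
# orange mask corners
h=cv2.cvtColor(c['frame'],cv2.COLOR_RGB2HSV); m=cv2.inRange(h,(6,150,120),(16,255,255)); 
kk=max(cv2.findContours(m,0,1)[0],key=cv2.contourArea); r=cv2.minAreaRect(cv2.convexHull(kk)); print([onz(c,*p,54)[:2].round(1) for p in cv2.boxPoints(r)])
```

```text
[ 501.83118903 -241.5990532 ] [ 533.8972294  -314.62748369] mid [ 517.86420921 -278.11326844] len 79.75827608690486 seam yaw 0.41374406829095656
[array([ 436. , -264.3]), array([ 501.5, -239.8]), array([ 532.4, -314.3]), array([ 467.2, -342.6])]
```

>>> drive_tool:
  targets:
    - {"jaw": 1, "travel": [0, 0, 0.08], "twist": -0.656}
    - {"jaw": 1, "travel": [0, 0, 0.08], "twist": -0.656}
    - {"jaw": 1, "travel": [0, 0, 0.08], "twist": -0.656}
    - {"jaw": 1, "travel": [0, 0, 0.08], "twist": -0.656}
    - {"jaw": 1, "travel": [0, 0, 0.08], "twist": -0.656}
    - {"jaw": 1, "travel": [0, 0, 0.08], "twist": -0.656}
    - {"jaw": 1, "travel": [0, 0, 0.08], "twist": -0.656}
    - {"jaw": 1, "travel": [0, 0, 0.08], "twist": -0.656}

```text
t: 2.62
eef_pos: [453.4, 9.9, 174.5]
tcp_rot: [-3.141, 0.0, 2.323]
ft_force: [-0.2, 0.6, -0.4]
opening: 1.001
grip_force: 0.0
```

Run:
```python
from h import *
c=snap('wrist','wrist2'); s=state(); print(s['eef_pos'],s['tcp_rot'],-np.array(c['R']).T@np.array(c['t']))
cv2.imwrite('pics/w2.png',cv2.resize(c['frame'][:,:,::-1],(800,600),interpolation=cv2.INTER_CUBIC))
```

```text
[453.36487006  10.06181556 174.49513449] [-3.14151437e+00  1.40165142e-04  2.32276518e+00] [400.59329252  64.83215124 345.4549174 ]
```

View pics/w2.png

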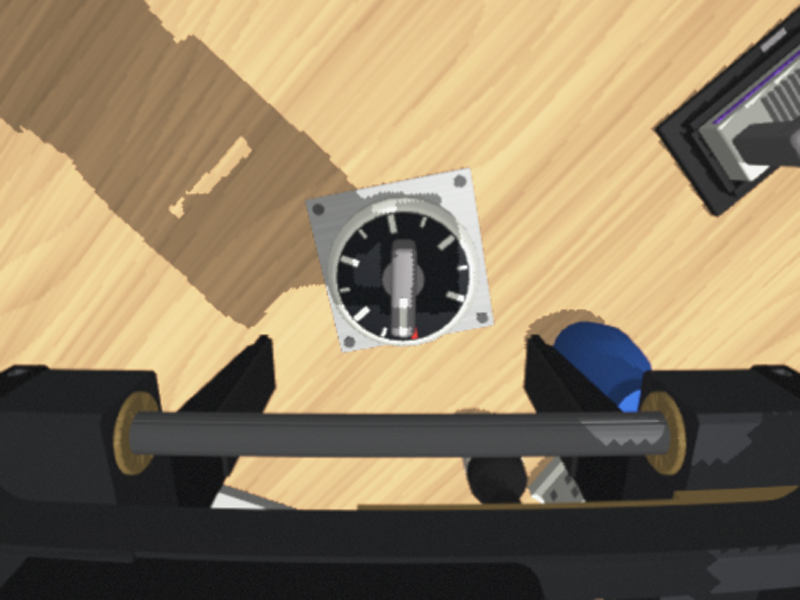

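The bar stands upright at column 402, rows 240–337, aligned with and centred between the fingers. The red mark is at (415,336), just counter-clockwise of the pointer. I'm going down now.

>>> drive_tool:
  targets:
    - {"jaw": 1, "travel": [0, 0, 0.12], "twist": 0}
    - {"jaw": 1, "travel": [0, 0, 0.12], "twist": 0}
    - {"jaw": 1, "travel": [0, 0, 0.12], "twist": 0}
    - {"jaw": 1, "travel": [0, 0, 0.12], "twist": 0}
    - {"jaw": 0, "travel": [0, 0, 0.12], "twist": 0}
    - {"jaw": 0, "travel": [0, 0, 0.12], "twist": 0}
    - {"jaw": 0, "travel": [0, 0, 0.12], "twist": 0}
    - {"jaw": 0, "travel": [0, 0, 0.12], "twist": 0}

```text
t: 3.33
eef_pos: [454.4, 10.7, 56.4]
tcp_rot: [3.139, 0.003, 2.326]
ft_force: [-0.3, -0.1, 0.5]
opening: 0.777
grip_force: 0.0
```

Run:
```python
from h import *
c=pickle.load(open('wrist2.pkl','rb')); k=1.5625
P=lambda u,v,z: onz(c,u/k,v/k,z)[:2]
a,b=P(403,240,82),P(401,338,82); print('bar',a,b,(a+b)/2,np.linalg.norm(b-a),by:=np.arctan2(*(b-a)[::-1]))
f=P(402,272,44); r=P(415,336,44); print('face',f)
C=np.array([453.2,10.5]); ry=np.arctan2(*(r-C)[::-1]); print('red',r,ry,'reading',ry-by)
print([P(u,v,8).round(1) for u,v in((318,209),(460,181),(482,318),(349,342))], np.mean([P(u,v,8) for u,v in((318,209),(460,181),(482,318),(349,342))],0))
s=state();print(s['eef_pos'],s['opening'],s['grip_force'],s['t'])
```

```text
bar [432.31964264  34.20078122] [470.47143819  -8.13545003] [451.39554041  13.0326656 ] 56.99049025760754 -0.8373397017591221
face [450.46399887  14.39550428]
red [486.33285074 -11.33596557] -0.5827059298431695 reading 0.2546337719159526
[array([383.7,   1.4]), array([441.8,  81.6]), array([522.8,  23.1]), array([464.1, -57.3])] [453.08103018  12.21576653]
[454.35769044  10.66695762  56.44629897] 0.7771070980040772 0.0 3.3333
```

>>> drive_tool:
  targets:
    - {"jaw": 0, "travel": [0, 0, 0], "twist": 0}
    - {"jaw": 0, "travel": [0, 0, 0], "twist": 0}
    - {"jaw": 0, "travel": [0, 0, 0], "twist": 0}
    - {"jaw": 0, "travel": [0, 0, 0], "twist": 0}
    - {"jaw": 0, "travel": [0, 0, 0], "twist": 0}
    - {"jaw": 0, "travel": [0, 0, 0], "twist": 0}
    - {"jaw": 0, "travel": [0, 0, 0], "twist": 0}
    - {"jaw": 0, "travel": [0, 0, 0], "twist": 0}

```text
t: 4.0
eef_pos: [453.4, 10.8, 54.4]
tcp_rot: [-3.141, -0.0, 2.326]
ft_force: [-0.0, 0.4, 0.6]
opening: 0.216
grip_force: 0.0
```

>>> drive_tool:
  targets:
    - {"jaw": 0, "travel": [0, 0, 0], "twist": 0}
    - {"jaw": 0, "travel": [0, 0, 0], "twist": 0}
    - {"jaw": 0, "travel": [0, 0, 0], "twist": 0}
    - {"jaw": 0, "travel": [0, 0, 0], "twist": 0}

```text
t: 4.33
eef_pos: [454.5, 11.6, 54.5]
tcp_rot: [3.139, 0.001, 2.325]
ft_force: [5.9, 12.7, -2.0]
opening: 0.146
grip_force: 30.0
```

>>> drive_tool:
  targets:
    - {"jaw": 0, "travel": [0, 0.0015, 0], "twist": 0.1}
    - {"jaw": 0, "travel": [0, 0.0015, 0], "twist": 0.2}
    - {"jaw": 0, "travel": [0, 0.0015, 0], "twist": 0.3}
    - {"jaw": 0, "travel": [0, 0.0015, 0], "twist": 0.4}
    - {"jaw": 0, "travel": [0, 0.0015, 0], "twist": 0.5}
    - {"jaw": 0, "travel": [0, 0.0015, 0], "twist": 0.6}
    - {"jaw": 0, "travel": [0, 0.0015, 0], "twist": 0.7}
    - {"jaw": 0, "travel": [0, 0.0015, 0], "twist": 0.8}

```text
t: 5.0
eef_pos: [454.3, 11.8, 54.5]
tcp_rot: [-3.141, 0.0, 1.521]
ft_force: [-0.1, -1.8, 1.3]
opening: 0.148
grip_force: 30.0
```

Run:
```python
from h import *
s=state(); print(s['moment'],s['ft_force'],s['tcp_rot'],s['eef_pos'])
```

```text
[-0.26140866  0.17585185  0.09739801] [-0.0526829  -1.77815825  1.30362192] [-3.14111522e+00  2.21132934e-04  1.52111108e+00] [454.28856228  11.75384615  54.45818237]
```

>>> drive_tool:
  targets:
    - {"jaw": 0, "travel": [0, 0, 0], "twist": 0.1}
    - {"jaw": 0, "travel": [0, 0, 0], "twist": 0.2}
    - {"jaw": 0, "travel": [0, 0, 0], "twist": 0.3}
    - {"jaw": 0, "travel": [0, 0, 0], "twist": 0.4}
    - {"jaw": 0, "travel": [0, 0, 0], "twist": 0.5}
    - {"jaw": 0, "travel": [0, 0, 0], "twist": 0.6}
    - {"jaw": 0, "travel": [0, 0, 0], "twist": 0.7}
    - {"jaw": 0, "travel": [0, 0, 0], "twist": 0.8}

```text
t: 5.67
eef_pos: [454.0, 11.9, 54.5]
tcp_rot: [-3.141, 0.001, 0.721]
ft_force: [-1.7, 0.9, 2.6]
opening: 0.147
grip_force: 30.0
```

>>> drive_tool:
  targets:
    - {"jaw": 0, "travel": [0, 0, 0], "twist": 0.1}
    - {"jaw": 0, "travel": [0, 0, 0], "twist": 0.2}
    - {"jaw": 0, "travel": [0, 0, 0], "twist": 0.3}
    - {"jaw": 0, "travel": [0, 0, 0], "twist": 0.4}
    - {"jaw": 0, "travel": [0, 0, 0], "twist": 0.5}
    - {"jaw": 0, "travel": [0, 0, 0], "twist": 0.6}
    - {"jaw": 0, "travel": [0, 0, 0], "twist": 0.7}
    - {"jaw": 0, "travel": [0, 0, 0], "twist": 0.8}

```text
t: 6.33
eef_pos: [453.9, 12.1, 54.5]
tcp_rot: [-3.141, 0.001, -0.079]
ft_force: [-1.8, 4.8, 3.6]
opening: 0.146
grip_force: 30.0
```

>>> drive_tool:
  targets:
    - {"jaw": 0, "travel": [0, 0, 0], "twist": 0.1}
    - {"jaw": 0, "travel": [0, 0, 0], "twist": 0.2}
    - {"jaw": 0, "travel": [0, 0, 0], "twist": 0.3}
    - {"jaw": 0, "travel": [0, 0, 0], "twist": 0.4}
    - {"jaw": 0, "travel": [0, 0, 0], "twist": 0.5}
    - {"jaw": 0, "travel": [0, 0, 0], "twist": 0.52}
    - {"jaw": 0, "travel": [0, 0, 0], "twist": 0.52}

```text
t: 6.92
eef_pos: [454.0, 12.3, 54.5]
tcp_rot: [3.141, 0.001, -0.596]
ft_force: [-1.9, 6.5, 3.2]
opening: 0.146
grip_force: 30.0
```

Run:
```python
from h import *
s=state(); print(s['moment'],s['ft_force'],s['tcp_rot'],s['eef_pos'])
c=snap('wrist','wrist3'); cv2.imwrite('pics/w3.png',c['frame'][:,:,::-1])
```

```text
[ 1.24618672  0.29672529 -0.01548491] [-1.86291915  6.54407206  3.24494513] [ 3.14145475e+00  1.09933876e-03 -5.96157521e-01] [454.01687049  12.30198647  54.46856292]
```

View pics/w3.png

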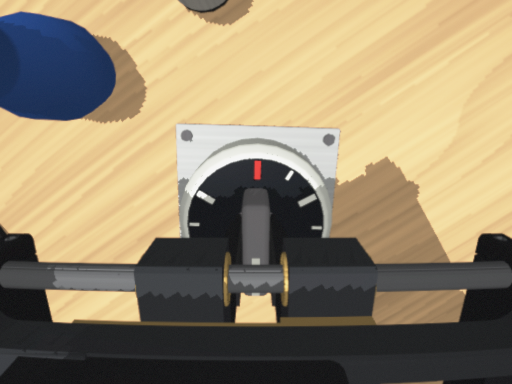

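The red mark at (257,170) is in line with the bar's tail at (256,200), so the pointer is almost exactly opposite it. I'm working out the angle before letting go.

Run:
```python
from h import *
c=pickle.load(open('wrist3.pkl','rb'))
h=cv2.cvtColor(c['frame'],cv2.COLOR_RGB2HSV); m=cv2.inRange(h,(0,180,100),(5,255,255))|cv2.inRange(h,(175,180,100),(179,255,255)); m[:140]=0;m[200:]=0
v,u=np.nonzero(m); r=onz(c,u.mean(),v.mean(),44)[:2]; 
for C in ((453.8,12.2),(453.1,12.2),(454.3,11.5)):
  print(u.mean(),v.mean(),r,np.arctan2(*(r-C)[::-1])+.596)
```

```text
257.20754716981133 171.9245283018868 [480.19289163  -7.76585809] -0.05163936419688275
257.20754716981133 171.9245283018868 [480.19289163  -7.76585809] -0.0390907184538406
257.20754716981133 171.9245283018868 [480.19289163  -7.76585809] -0.04368848674498638
```

>>> drive_tool:
  targets:
    - {"jaw": 1, "travel": [0, 0, 0], "twist": 0}
    - {"jaw": 1, "travel": [0, 0, 0], "twist": 0}
    - {"jaw": 1, "travel": [0, 0, 0], "twist": 0}
    - {"jaw": 1, "travel": [0, 0, 0], "twist": 0}
    - {"jaw": 1, "travel": [0, 0, -0.03], "twist": 0}
    - {"jaw": 1, "travel": [0, 0, -0.07], "twist": 0}
    - {"jaw": 1, "travel": [0, 0, -0.11], "twist": 0}
    - {"jaw": 1, "travel": [0, 0, -0.15], "twist": 0}

```text
t: 7.63
eef_pos: [454.0, 11.8, 206.2]
tcp_rot: [3.141, 0.001, -0.594]
ft_force: [1.1, -0.2, -0.4]
opening: 0.648
grip_force: 0.0
```

Timer reading is about 3.10 rad, inside the band, and it is released. Now to the lamp.

>>> drive_tool:
  targets:
    - {"jaw": 1, "travel": [-0.052, -0.267, 0], "twist": -2.06}
    - {"jaw": 1, "travel": [-0.052, -0.267, 0], "twist": -2.06}
    - {"jaw": 1, "travel": [-0.052, -0.267, 0], "twist": -2.06}
    - {"jaw": 1, "travel": [-0.052, -0.267, 0], "twist": -2.06}
    - {"jaw": 1, "travel": [-0.052, -0.267, 0], "twist": -2.06}
    - {"jaw": 1, "travel": [-0.052, -0.267, 0], "twist": -2.06}
    - {"jaw": 1, "travel": [-0.052, -0.267, 0], "twist": -2.06}
    - {"jaw": 1, "travel": [-0.052, -0.267, 0], "twist": -2.06}

```text
t: 8.3
eef_pos: [561.8, 266.0, 203.6]
tcp_rot: [-3.141, -0.0, 0.415]
ft_force: [0.2, -0.9, 0.6]
opening: 1.0
grip_force: 0.0
```

>>> drive_tool:
  targets:
    - {"jaw": 1, "travel": [0, 0, 0], "twist": -1.06}
    - {"jaw": 1, "travel": [0, 0, 0], "twist": -1.06}
    - {"jaw": 1, "travel": [0, 0, 0], "twist": -1.06}
    - {"jaw": 1, "travel": [0, 0, 0], "twist": -1.06}
    - {"jaw": 1, "travel": [0, 0, 0], "twist": -1.06}
    - {"jaw": 1, "travel": [0, 0, 0], "twist": -1.06}
    - {"jaw": 1, "travel": [0, 0, 0], "twist": -1.06}
    - {"jaw": 1, "travel": [0, 0, 0], "twist": -1.06}

```text
t: 8.97
eef_pos: [560.8, 262.0, 204.2]
tcp_rot: [-3.141, 0.0, 1.412]
ft_force: [-0.2, -0.6, -0.3]
opening: 0.999
grip_force: 0.0
```

Run:
```python
from h import *
c=snap('wrist','wrist4'); s=state(); print(s['eef_pos'],s['tcp_rot'],-np.array(c['R']).T@np.array(c['t']))
cv2.imwrite('pics/w4.png',cv2.resize(c['frame'][:,:,::-1],(800,600),interpolation=cv2.INTER_CUBIC))
```

```text
[560.796757   262.03922165 204.23357699] [-3.14128066e+00  3.95689548e-04  1.42132408e+00] [571.35018557 336.31446773 375.2159991 ]
```

View pics/w4.png

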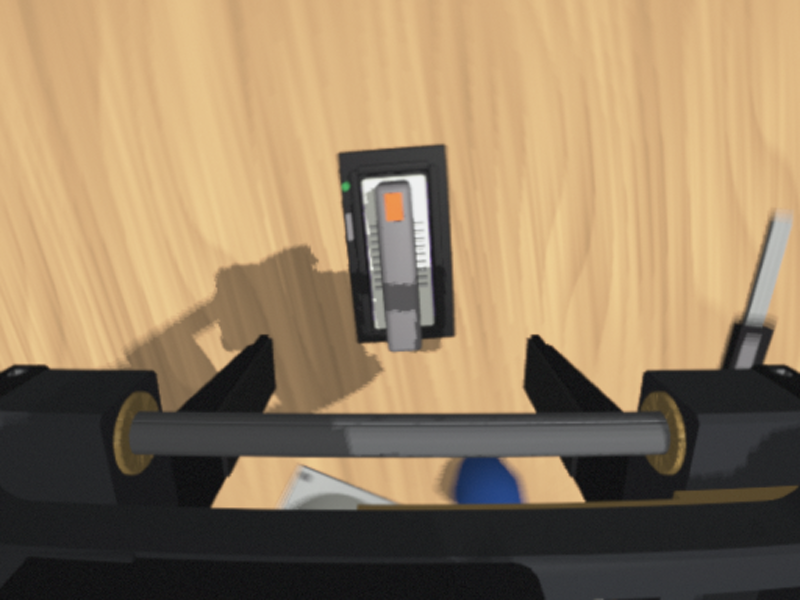

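The handle runs from (393,182) to (404,350), with the dock around it at (340–455, 145–342). The arm was still settling during the picture.

Run:
```python
from h import *
c=pickle.load(open('wrist4.pkl','rb')); k=1.5625
P=lambda u,v,z: onz(c,u/k,v/k,z)[:2]
a,b=P(394,182,86),P(405,350,86); print('handle',a,b,(a+b)/2,np.linalg.norm(a-b),'lamp yaw',np.arctan2(*(a-b)[::-1])-np.pi/2)
q=[P(*p,16) for p in((340,153),(445,145),(454,335),(358,342))]; print(np.round(q,1),np.mean(q,0), [np.arctan2(*(q[i]-q[3-i])[::-1])-np.pi/2 for i in (0,1)])
s=state();print(s['eef_pos'],s['tcp_rot'])
```

```text
handle [566.39131541 322.74331364] [556.42952455 218.20072136] [561.41041998 270.4720175 ] 105.01614579476617 lamp yaw -0.09500245458754453
[[530.5 345.7]
 [605.1 339.3]
 [592.8 196. ]
 [517.3 202.2]] [561.41086468 270.79805649] [np.float64(-0.09148108729270832), np.float64(-0.08595954575398457)]
[560.796757   262.03922165 204.23357699] [-3.14128066e+00  3.95689548e-04  1.42132408e+00]
```

>>> drive_tool:
  targets:
    - {"jaw": 1, "travel": [0.006, 0, 0.03], "twist": -0.012}
    - {"jaw": 1, "travel": [0.006, 0, 0.05], "twist": -0.012}
    - {"jaw": 1, "travel": [0.006, 0, 0.05], "twist": -0.012}
    - {"jaw": 1, "travel": [0.006, 0, 0.05], "twist": -0.012}
    - {"jaw": 1, "travel": [0.006, 0, 0.05], "twist": -0.012}

```text
t: 9.43
eef_pos: [562.4, 268.1, 155.5]
tcp_rot: [3.141, -0.0, 1.416]
ft_force: [0.5, -0.2, 0.0]
opening: 1.001
grip_force: 0.0
```

Run:
```python
from h import *
c=snap('wrist','wrist5'); s=state(); print(s['eef_pos'],s['tcp_rot'],-np.array(c['R']).T@np.array(c['t']))
cv2.imwrite('pics/w5.png',cv2.resize(c['frame'][:,:,::-1],(800,600),interpolation=cv2.INTER_CUBIC))
```

```text
[562.47678462 268.22177331 155.83521117] [ 3.13991666e+00 -8.34685279e-04  1.41662247e+00] [572.32049805 342.39515981 326.535151  ]
```

View pics/w5.png

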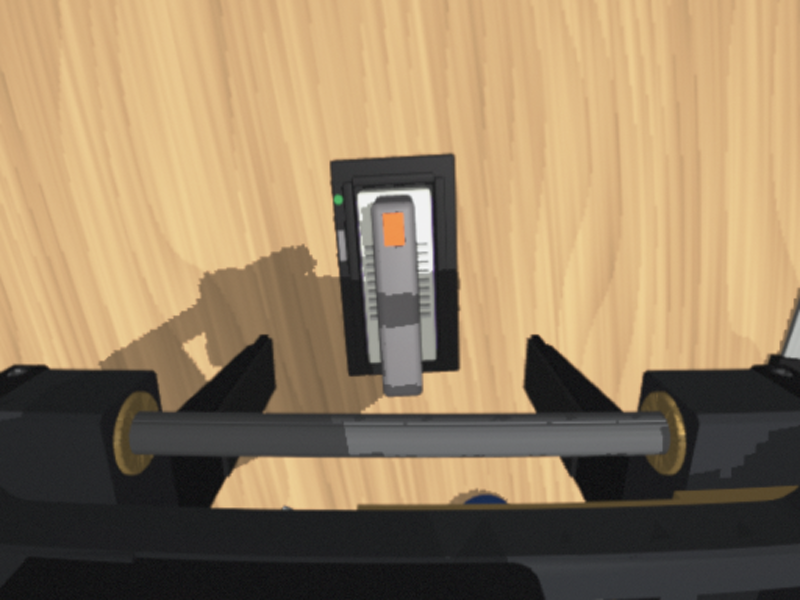

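The handle spans (393,197) to (402,394), and the tool is still about 0.06 rad short in yaw.

Run:
```python
from h import *
c=pickle.load(open('wrist5.pkl','rb')); k=1.5625
P=lambda u,v,z: onz(c,u/k,v/k,z)[:2]
a,b=P(392.5,197,86),P(402.5,387,86); print('handle',a,b,(a+b)/2,np.linalg.norm(a-b),'lamp yaw',np.arctan2(*(a-b)[::-1])-np.pi/2)
q=[P(*p,16) for p in((331,162),(454,154),(459,369),(349,376))]; print(np.round(q,1),np.mean(q,0), [np.arctan2(*(q[i]-q[3-i])[::-1])-np.pi/2 for i in (0,1)])
```

```text
handle [566.72859426 324.23610056] [556.08547237 223.10190572] [561.40703332 273.66900314] 101.69268119807202 lamp yaw -0.1048516798988759
[[530.9 346.1]
 [606.7 339.1]
 [592.2 195.8]
 [515.8 202.5]] [561.39539628 270.87626201] [np.float64(-0.10420993366772646), np.float64(-0.10125895940160623)]
```

Run:
```python
from h import *
c=pickle.load(open('scene0.pkl','rb'));t=pickle.load(open('top0.pkl','rb'));w=pickle.load(open('wrist5.pkl','rb'))
g=lambda x,y,z: onz(c,320+x/5,165+y/5,z).round(1)[:2]
print('handle far edge',g(90,57,86),g(300,82,86),'near edge',g(90,75,86),g(296,103,86))
for n,cc in(('top',t),('scene',c),('wrist',w)):
    h=cv2.cvtColor(cc['frame'],cv2.COLOR_RGB2HSV); m=cv2.inRange(h,(5,150,100),(18,255,255))
    x,y,W,H={'top':(90,185,50,30),'scene':(360,170,30,25),'wrist':(235,125,35,45)}[n]
    mm=np.zeros_like(m);mm[y:y+H,x:x+W]=m[y:y+H,x:x+W];v,u=np.nonzero(mm);print(n,len(u),onz(cc,u.mean(),v.mean(),86))
```

```text
handle far edge [547.7 221.1] [557.2 326.5] near edge [559.7 220.7] [571.1 323.3]
top 26 [565.58569903 309.17346991  86.        ]
scene 23 [561.55335731 312.56097785  86.        ]
wrist 248 [564.49262075 308.90329842  86.        ]
```

>>> drive_tool:
  targets:
    - {"jaw": 1, "travel": [0.003, -0.001, 0.02], "twist": -0.054}
    - {"jaw": 1, "travel": [0.003, -0.001, 0.05], "twist": -0.054}
    - {"jaw": 1, "travel": [0.003, -0.001, 0.08], "twist": -0.054}
    - {"jaw": 1, "travel": [0.003, -0.001, 0.098], "twist": -0.054}
    - {"jaw": 0, "travel": [0.003, -0.001, 0.098], "twist": -0.054}
    - {"jaw": 0, "travel": [0.003, -0.001, 0.098], "twist": -0.054}
    - {"jaw": 0, "travel": [0.003, -0.001, 0.098], "twist": -0.054}
    - {"jaw": 0, "travel": [0.003, -0.001, 0.098], "twist": -0.054}

```text
t: 10.15
eef_pos: [562.3, 271.5, 58.5]
tcp_rot: [3.139, -0.001, 1.472]
ft_force: [-1.1, -0.8, 0.2]
opening: 0.779
grip_force: 0.0
```

>>> drive_tool:
  targets:
    - {"jaw": 0, "travel": [0, 0, 0], "twist": 0}
    - {"jaw": 0, "travel": [0, 0, 0], "twist": 0}
    - {"jaw": 0, "travel": [0, 0, 0], "twist": 0}
    - {"jaw": 0, "travel": [0, 0, 0], "twist": 0}
    - {"jaw": 0, "travel": [0, 0, 0], "twist": 0}
    - {"jaw": 0, "travel": [0, 0, 0], "twist": 0}
    - {"jaw": 0, "travel": [0, 0, 0], "twist": 0}
    - {"jaw": 0, "travel": [0, 0, 0], "twist": 0}

```text
t: 10.82
eef_pos: [561.4, 271.2, 56.4]
tcp_rot: [3.141, 0.0, 1.472]
ft_force: [-0.1, -0.7, -4.5]
opening: 0.229
grip_force: 30.0
```

>>> drive_tool:
  targets:
    - {"jaw": 0, "travel": [0, 0, 0], "twist": 0}
    - {"jaw": 0, "travel": [0, 0, 0], "twist": 0}
    - {"jaw": 0, "travel": [0, 0, 0], "twist": 0}
    - {"jaw": 0, "travel": [0, 0, 0], "twist": 0}

```text
t: 11.15
eef_pos: [561.4, 271.2, 56.4]
tcp_rot: [3.142, 0.0, 1.472]
ft_force: [0.8, -0.1, -1.6]
opening: 0.23
grip_force: 30.0
```

The lamp is gripped, with the opening at about 22 mm. I'm lifting straight up.

>>> drive_tool:
  targets:
    - {"jaw": 0, "travel": [0, 0, -0.005], "twist": 0}
    - {"jaw": 0, "travel": [0, 0, -0.015], "twist": 0}
    - {"jaw": 0, "travel": [0, 0, -0.03], "twist": 0}
    - {"jaw": 0, "travel": [0, 0, -0.05], "twist": 0}
    - {"jaw": 0, "travel": [0, 0, -0.075], "twist": 0}
    - {"jaw": 0, "travel": [0, 0, -0.1], "twist": 0}
    - {"jaw": 0, "travel": [0, 0, -0.125], "twist": 0}
    - {"jaw": 0, "travel": [0, 0, -0.15], "twist": 0}

```text
t: 11.82
eef_pos: [560.8, 271.1, 208.4]
tcp_rot: [-3.141, 0.0, 1.472]
ft_force: [-0.2, -0.2, -5.1]
opening: 0.232
grip_force: 30.0
```

>>> drive_tool:
  targets:
    - {"jaw": 0, "travel": [0, 0, -0.015], "twist": 0}
    - {"jaw": 0, "travel": [0, 0, -0.025], "twist": 0}
    - {"jaw": 0, "travel": [0, 0, -0.03], "twist": 0}
    - {"jaw": 0, "travel": [0, 0, -0.03], "twist": 0}
    - {"jaw": 0, "travel": [0, 0, -0.03], "twist": 0}

```text
t: 12.23
eef_pos: [560.9, 271.1, 235.7]
tcp_rot: [-3.14, 0.001, 1.472]
ft_force: [-0.0, 0.3, -3.6]
opening: 0.227
grip_force: 30.0
```

Run:
```python
from h import *
c=snap('wrist','wrist6'); s=state(); print(s['eef_pos'],s['tcp_rot'],s['ft_force'],s['moment'],s['opening'],s['grip_force'])
d=snap('scene','scene6')
a=cv2.resize(c['frame'][:,:,::-1],(400,300),interpolation=cv2.INTER_AREA); b=cv2.resize(d['frame'][:,:,::-1],(400,300))
cv2.imwrite('pics/w6.png',np.vstack([np.hstack([a,b]),np.hstack([cv2.resize(c['frame'][150:350,150:350,::-1],(400,300)),cv2.resize(d['frame'][100:220,300:460,::-1],(400,300),interpolation=cv2.INTER_CUBIC)])]))
```

```text
[560.89943814 271.05323349 235.32385168] [-3.13992617e+00  9.06437154e-04  1.47177752e+00] [-0.76356313  0.56695587 -4.06354176] [-0.08050904 -0.0792635  -0.01333878] 0.2269925038736005 29.996572136878967
```

View pics/w6.png

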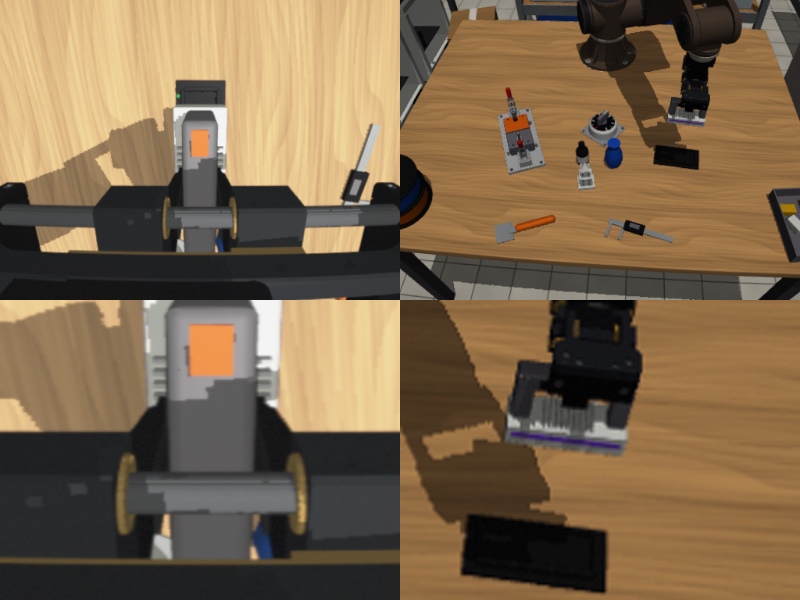

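The lamp is out of the dock, hanging level and lit, with the handle's end at about (256,141) in the full wrist frame. Next I'm checking how well the fingers are centred on the handle.

Run:
```python
from h import *
s=state(); yaw=s['tcp_rot'][2]; X=np.array([np.cos(yaw),np.sin(yaw)])
c=pickle.load(open('wrist6.pkl','rb'))
h=cv2.cvtColor(c['frame'],cv2.COLOR_RGB2HSV); m=cv2.inRange(h,(5,150,100),(18,255,255)); m[:150]=0;m[215:]=0;m[:,:230]=0;m[:,280:]=0
v,u=np.nonzero(m); p=onz(c,u.mean(),v.mean(),264)[:2]; print('patch',len(u),p,(p-s['eef_pos'][:2])@X)
f=c['frame'].astype(int); print([tuple(f[r,256]) for r in range(132,156,2)])
for r in (138,140,142,144): print(r,(onz(c,256,r,264)[:2]-s['eef_pos'][:2])@X)
# tilt: patch in wrist5 relative
```

```text
patch 699 [563.23184681 308.30800535] 37.30858678497197
[(np.int64(63), np.int64(63), np.int64(64)), (np.int64(123), np.int64(123), np.int64(117)), (np.int64(139), np.int64(140), np.int64(133)), (np.int64(234), np.int64(235), np.int64(228)), (np.int64(228), np.int64(229), np.int64(226)), (np.int64(81), np.int64(80), np.int64(81)), (np.int64(74), np.int64(72), np.int64(72)), (np.int64(74), np.int64(72), np.int64(74)), (np.int64(75), np.int64(73), np.int64(74)), (np.int64(74), np.int64(73), np.int64(74)), (np.int64(76), np.int64(74), np.int64(76)), (np.int64(99), np.int64(96), np.int64(97))]
138 58.49117029575709
140 57.580204884260326
142 56.666458550383915
144 55.74990289148232
```

>>> drive_tool:
  targets:
    - {"jaw": 0, "travel": [-0.008, 0.0, -0.002], "twist": 0}
    - {"jaw": 0, "travel": [-0.024, 0.0, -0.005], "twist": 0}
    - {"jaw": 0, "travel": [-0.048, 0.001, -0.01], "twist": 0}
    - {"jaw": 0, "travel": [-0.08, 0.002, -0.01], "twist": 0}
    - {"jaw": 0, "travel": [-0.112, 0.002, -0.01], "twist": 0}
    - {"jaw": 0, "travel": [-0.144, 0.003, -0.01], "twist": 0}
    - {"jaw": 0, "travel": [-0.176, 0.004, -0.01], "twist": 0}
    - {"jaw": 0, "travel": [-0.208, 0.004, -0.01], "twist": 0}

```text
t: 13.0
eef_pos: [543.9, 61.2, 246.6]
tcp_rot: [-3.142, 0.0, 1.471]
ft_force: [0.7, -0.2, -4.6]
opening: 0.23
grip_force: 30.0
```

>>> drive_tool:
  targets:
    - {"jaw": 0, "travel": [-0.032, 0.001, 0], "twist": 0}
    - {"jaw": 0, "travel": [-0.064, 0.001, 0], "twist": 0}
    - {"jaw": 0, "travel": [-0.096, 0.002, 0], "twist": 0}
    - {"jaw": 0, "travel": [-0.128, 0.003, 0], "twist": 0}
    - {"jaw": 0, "travel": [-0.16, 0.003, 0], "twist": 0}
    - {"jaw": 0, "travel": [-0.19, 0.004, 0], "twist": 0}
    - {"jaw": 0, "travel": [-0.218, 0.005, 0], "twist": 0}
    - {"jaw": 0, "travel": [-0.242, 0.005, 0], "twist": 0}

```text
t: 13.67
eef_pos: [524.5, -180.3, 246.6]
tcp_rot: [-3.141, 0.0, 1.471]
ft_force: [0.5, 0.7, -4.1]
opening: 0.23
grip_force: 30.0
```

>>> drive_tool:
  targets:
    - {"jaw": 0, "travel": [-0.022, 0, 0], "twist": -0.06}
    - {"jaw": 0, "travel": [-0.042, 0.001, 0], "twist": -0.12}
    - {"jaw": 0, "travel": [-0.06, 0.001, 0], "twist": -0.18}
    - {"jaw": 0, "travel": [-0.075, 0.001, 0], "twist": -0.24}
    - {"jaw": 0, "travel": [-0.087, 0.002, 0], "twist": -0.3}
    - {"jaw": 0, "travel": [-0.095, 0.002, 0], "twist": -0.36}
    - {"jaw": 0, "travel": [-0.1, 0.002, 0], "twist": -0.42}
    - {"jaw": 0, "travel": [-0.1, 0.002, 0], "twist": -0.484}

```text
t: 14.33
eef_pos: [516.5, -279.0, 246.4]
tcp_rot: [-3.141, -0.0, 1.957]
ft_force: [-0.5, 0.2, -3.5]
opening: 0.23
grip_force: 30.0
```

>>> drive_tool:
  targets:
    - {"jaw": 0, "travel": [0, 0, 0], "twist": 0}
    - {"jaw": 0, "travel": [0, 0, 0], "twist": 0}
    - {"jaw": 0, "travel": [0, 0, 0], "twist": 0}
    - {"jaw": 0, "travel": [0, 0, 0], "twist": 0}

```text
t: 14.67
eef_pos: [517.6, -277.2, 246.6]
tcp_rot: [-3.141, 0.0, 1.954]
ft_force: [-0.4, -0.8, -4.2]
opening: 0.227
grip_force: 30.0
```

Run:
```python
from h import *
s=state(); yaw=s['tcp_rot'][2]; print(s['eef_pos'],s['tcp_rot'],s['moment'],s['grip_force'],s['opening'])
d=np.array([517.7,-277.9])-s['eef_pos'][:2]; print('tx,ty',d@[np.cos(yaw),np.sin(yaw)],d@[np.sin(yaw),-np.cos(yaw)])
w=snap('wrist','wrist7');t=snap('top','top7')
cv2.imwrite('pics/w7.png',np.hstack([cv2.resize(w['frame'][:,:,::-1],(400,300)),cv2.resize(t['frame'][120:300,210:450,::-1],(400,300))]))
m=cv2.inRange(cv2.cvtColor(w['frame'],cv2.COLOR_RGB2HSV),(5,150,100),(18,255,255)); m[:150]=0;m[215:]=0;m[:,:230]=0;m[:,280:]=0
v,u=np.nonzero(m); print(len(u),u.mean(),v.mean())
w=pickle.load(open('wrist6.pkl','rb'));m=cv2.inRange(cv2.cvtColor(w['frame'],cv2.COLOR_RGB2HSV),(5,150,100),(18,255,255)); m[:150]=0;m[215:]=0;m[:,:230]=0;m[:,280:]=0
v,u=np.nonzero(m); print(len(u),u.mean(),v.mean())
```

```text
[ 517.64376962 -277.19986646  246.57534293] [-3.14149814e+00  1.09183340e-04  1.95441120e+00] [-0.06144809 -0.1194319   0.00138678] 29.996653497219086 0.2269187004401614
tx,ty -0.6702918793953252 -0.20989907668047542
705 255.09787234042554 182.7191489361702
699 255.09442060085837 182.92703862660943
```

View pics/w7.png

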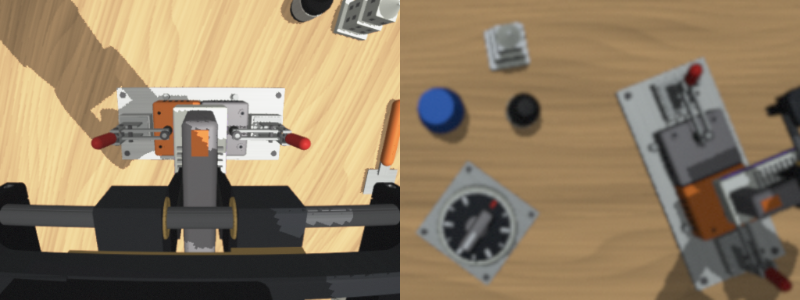

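The lamp has not slipped: the orange patch is at the same pixel as before. The jig is square under the tool, and the seam's far end is at about (201,101), level with the lamp's axis. The objects are undisturbed. I'm checking the seam end numerically, then going down.

Run:
```python
from h import *
c=pickle.load(open('wrist7.pkl','rb')); f=c['frame']; h=cv2.cvtColor(f,cv2.COLOR_RGB2HSV); m=cv2.inRange(h,(4,120,60),(18,255,255))
M=np.array([517.7,-277.9]); y=np.array([-np.sin(.385),np.cos(.385)]); x=np.array([np.cos(.385),np.sin(.385)])
for r in (130,132,134,136):
    cols=np.nonzero(m[r,150:300])[0]+150
    if len(cols): p=onz(c,cols.max()+1,r,54)[:2]-M; print(r,cols.min(),cols.max(),'across',p@x,'along',p@y)
print(proj(c,[*(M+40*y),54]),f[122:136:1,252].tolist())
# jig base far edge rows
g=cv2.cvtColor(f,cv2.COLOR_RGB2GRAY).astype(int)
P=[]
for u in (200,310,345):
    col=f[95:125,u].astype(int); sat=col.max(1)-col.min(1); r=95+np.argmax(sat<25); P.append(onz(c,u,r,12)[:2]); print(u,r,(P[-1]-M)@y,(P[-1]-M)@x)
d=P[-1]-P[0]; print('jig yaw',np.arctan2(d[1],d[0]))
```

```text
130 200 255 across -0.10991966162775157 along 43.18690264973911
132 196 256 across 1.0432262968092847 along 40.89116930662125
134 196 224 across -36.02120222197726 along 38.693894100284346
136 196 222 across -38.40347149141927 along 36.39440616905886
[256.09825022 132.77691794] [[241, 241, 239], [240, 241, 239], [239, 240, 238], [239, 240, 238], [238, 238, 236], [223, 220, 213], [164, 141, 127], [130, 80, 55], [147, 82, 42], [214, 118, 61], [234, 139, 75], [216, 141, 93], [156, 131, 113], [130, 129, 122]]
200 112 62.373550752360245 -71.23173695780636
310 112 62.12942626122226 68.73962139919328
345 113 61.1360597856004 113.75760157495903
jig yaw 0.378310573906958
```

>>> drive_tool:
  targets:
    - {"jaw": 0, "travel": [0, 0, 0.01], "twist": 0}
    - {"jaw": 0, "travel": [0, 0, 0.025], "twist": 0}
    - {"jaw": 0, "travel": [0, 0, 0.04], "twist": 0}
    - {"jaw": 0, "travel": [0, 0, 0.055], "twist": 0}
    - {"jaw": 0, "travel": [0, 0, 0.07], "twist": 0}
    - {"jaw": 0, "travel": [0, 0, 0.08], "twist": 0}
    - {"jaw": 0, "travel": [0, 0, 0.085], "twist": 0}
    - {"jaw": 0, "travel": [0, 0, 0.085], "twist": 0}

```text
t: 15.43
eef_pos: [517.6, -276.9, 160.3]
tcp_rot: [-3.14, -0.002, 1.956]
ft_force: [-0.4, 0.7, -4.8]
opening: 0.227
grip_force: 30.0
```

The jig edge comes out 62 mm from the seam, as it should, and the seam is within 1 mm of the estimate. This is the final descent.

>>> drive_tool:
  targets:
    - {"jaw": 0, "travel": [-0.001, 0, 0.008], "twist": 0}
    - {"jaw": 0, "travel": [-0.001, 0, 0.018], "twist": 0}
    - {"jaw": 0, "travel": [-0.001, 0, 0.028], "twist": 0}
    - {"jaw": 0, "travel": [-0.001, 0, 0.036], "twist": 0}
    - {"jaw": 0, "travel": [-0.001, 0, 0.041], "twist": 0}
    - {"jaw": 0, "travel": [-0.001, 0, 0.043], "twist": 0}
    - {"jaw": 0, "travel": [-0.001, 0, 0.043], "twist": 0}
    - {"jaw": 0, "travel": [-0.001, 0, 0.043], "twist": 0}

```text
t: 16.1
eef_pos: [518.4, -278.2, 118.6]
tcp_rot: [3.141, 0.0, 1.956]
ft_force: [-0.1, 0.6, -4.5]
opening: 0.226
grip_force: 30.0
```

>>> drive_tool:
  targets:
    - {"jaw": 0, "travel": [0, 0, 0], "twist": 0}
    - {"jaw": 0, "travel": [0, 0, 0], "twist": 0}
    - {"jaw": 0, "travel": [0, 0, 0], "twist": 0}
    - {"jaw": 0, "travel": [0, 0, 0], "twist": 0}
    - {"jaw": 0, "travel": [0, 0, 0], "twist": 0}
    - {"jaw": 0, "travel": [0, 0, 0], "twist": 0}

```text
t: 16.6
eef_pos: [518.3, -278.1, 118.6]
tcp_rot: [3.141, 0.0, 1.956]
ft_force: [0.3, -0.0, -3.8]
opening: 0.23
grip_force: 30.0
```

Run:
```python
from h import *
s=state(); print({k:np.round(s[k],3) for k in('t','eef_pos','tcp_rot','ft_force','moment','opening','grip_force')})
w=snap('wrist','wrist8');m=cv2.inRange(cv2.cvtColor(w['frame'],cv2.COLOR_RGB2HSV),(5,150,100),(18,255,255)); m[:150]=0;m[215:]=0;m[:,:235]=0;m[:,275:]=0
v,u=np.nonzero(m); print(len(u),u.mean(),v.mean())
t=snap('top','top8'); o=pickle.load(open('top0.pkl','rb'))
print([np.abs(t['frame'][y:y+40,x:x+40].astype(int)-o['frame'][y:y+40,x:x+40]).max(2).__gt__(40).sum() for x,y in((214,165),(264,165),(254,127))])
r=onz(t,1,1,0)
f=t['frame']; h=cv2.cvtColor(f,cv2.COLOR_RGB2HSV); C=np.array([453.8,12])
m=cv2.inRange(h,(0,150,80),(6,255,255))|cv2.inRange(h,(172,150,80),(179,255,255)); m2=np.zeros_like(m); m2[225:285,225:290]=m[225:285,225:290]
v,u=np.nonzero(m2); p=onz(t,u.mean(),v.mean(),44)[:2]-C; print('red',len(u),np.arctan2(p[1],p[0]))
```

```text
{'t': np.float64(16.6), 'eef_pos': array([ 518.331, -278.122,  118.589]), 'tcp_rot': array([3.141, 0.   , 1.956]), 'ft_force': array([ 0.33 , -0.007, -3.835]), 'moment': array([ 0.016, -0.108,  0.058]), 'opening': np.float64(0.23), 'grip_force': np.float64(29.997)}
696 255.0287356321839 182.8793103448276
[np.int64(0), np.int64(0), np.int64(0)]
red 8 -0.6305177421703521
```

```bash
python3 -c "
from cell import job_done; print(job_done())"
```

```text
the job is handed in; nothing more can be done
None
```

I handed the job in at about 16.6 s; the judge's result was not shown. The timer reads about 3.1 rad (3 min), and the lamp is still held level and centred along the seam, with its window about 16 mm above it. The vase, tower and bottle look unmoved, and I saw no sign of contact with the housing or jig.

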